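# Set up the dummy load on a repair bench

## Task

Carry the grey load box by its handle, keeping it upright, and set it down gently in the middle of the black rubber pad, square with the pad; let go of it. Then turn its dial until the pointer stands at the wedge-shaped index mark and let go, and only after that push the slide switch at the other end of the box all the way to the opposite end of its slot. Leave the power-supply module, bottle, solder spool and tub where they are.

Things in the scene. Friction and masses are not known exactly. Their poses are not given: they have to be found in the camera images.
- loadbox: Loose grey metal box, 200 mm (its x) x 110 mm (its y), flat top 50 mm above its underside, 0.6 to 0.95 kg. Origin: centre of the underside, z up. On top: round dial centred at x = -50 mm, handle across at x = +22 mm (above the centre of mass), slide switch at x = +72 mm (y = -30 mm at joint 0). Two brass terminals stick 16 mm out of the +x end.
- handle (a point): Centre of the handle's bar: a steel bar 14 mm wide (along box x) and 14 mm high, 86 mm long along box y, its centre 110 mm above the box's underside, held by posts at its two ends (66 mm free between them), 53 mm open space below the bar. Axes as the box.
- dial_grip (a point): On the dial's vertical axis, 30 mm above the box top: grip height. Black disc 60 mm across, 5 mm high, with an upright finger bar across it, 54 mm long, 16 mm thick, from 5 to 40 mm above the box top, gripped across its thickness. White line on one half of the bar's top and a white-tipped nose at its foot mark the pointer end. The point's x axis points along the bar AWAY from the pointer.
- dial_tip (a point): Tip of the dial's pointer, 36 mm from the dial's axis, 10 mm above the box top.
- index_tip (a point): Where the dial's tip must come: 36 mm from the dial's axis at the tip's height, in line with the index mark, a black radial wedge (17 x 10 mm, 3 mm high) on the dial's aluminium scale pointing to the axis, larger than the thin scale lines drawn every 15 degrees. It cannot be moved by touch.
- dial (a joint): Dial angle in rad; 0 = pointer towards box -x (the near end), growing counter-clockwise seen from above. Turns from -2.3 to 2.3 and stays where it is left; about 0.06 N m to turn. It starts 0.8 to 2.3 rad clockwise of the index mark.
- index (a joint): Angle of the index mark, counted as for the dial: the dial is set when the two are equal. Does not change during the job.
- slide (a joint): Travel of the slide switch in m, 0 to 0.060; grows towards box +y; starts between 0 and 0.012. The stop to be reached is at 0.060. About 1.2 N to move; it stays where it is left.
- slide_top (a point): Centre of the top of the slide switch's black grip, 40 mm above the box top. The grip is 18 mm (box x) by 22 mm (box y), 36 mm high, on a 4 mm thick foot 22 x 30 mm.
- pad: Flat black rubber pad fixed to the bench, 250 mm (its x) x 160 mm (its y) x 3 mm thick. Origin: centre of its underside, on the bench top, so the box stands with its underside 3 mm above this origin. The box may stand either way round on it.
- module: Bystander, loose: open power-supply module between two aluminium side walls, 200 x 91 x 45 mm. Origin: centre of the underside.
- bottle: Bystander, loose: white plastic bottle, 64 mm diameter, 150 mm tall. Origin: centre of the underside.
- spool: Bystander, loose: solder spool standing on its flange, 72 mm diameter, 50 mm tall. Origin: centre of the underside.
- tub: Bystander, loose: clear open plastic tub, 100 mm across, 40 mm tall. Origin: centre of the underside.
Mind the look-alikes: they are no part of the job. There is more than one size of the loadbox; the job needs the largest.

How it is judged (in metres and radians):
On the way, in this order (a step that is already met when the one before it is completed fails the run):
1. the load box stands in the middle of the pad, square with it, and is let go (x of loadbox in the frame of pad between -0.025 and 0.025 m and y of loadbox in the frame of pad between -0.025 and 0.025 m and angle between the x axis of loadbox and the x axis of pad, either way round below 0.2 rad and angle between loadbox's own z axis and vertical below 0.05 rad and z of loadbox in the frame of pad below 0.006 m and contact force between the fingers and loadbox below 0.3 N), for 0.2 s.
2. the dial's pointer is at the index mark and the box and dial are let go (all of step 1 and distance between dial_tip and index_tip below 0.0045 m), for 0.2 s.
3. the slide switch is at the opposite end stop (value of joint slide above 0.056 m and distance between dial_tip and index_tip below 0.0045 m), for 0.1 s.
At the end, for the whole second after the job is handed in: The load box stands flat on the pad, its centre within 25 mm of the pad's along each side and square within 0.2 rad (either way round), let go and at rest; the dial's tip is within 4.5 mm (about 7 degrees) of the index point; the slide switch is within 4 mm of its far end stop (all of step 1 and all of step 3 and linear speed of loadbox below 0.02 m/s and velocity of joint dial between -0.1 and 0.1 rad/s); the robot touches nothing.
It fails at once if the load box is tilted by more than 20 degrees (angle between loadbox's own z axis and vertical above 0.35 rad).
It fails at once if the load box is dropped (falls free at over 0.4 m/s, about 8 mm), banged or pressed hard onto the pad (over 150 N) (contact force between loadbox and pad above 150 N or (contact force between the fingers and loadbox below 0.3 N and linear speed of loadbox above 0.4 m/s)).
It fails at once if the module, bottle, spool or tub is moved by more than 30 mm (distance of any of module, bottle, spool, tub from where it was at the start of the episode above 0.03 m).
It also fails if it takes over 67 s, if anything falls off the work surface, if the arm or the gripper's body presses on something with over 40 N, if the wrist force passes 120 N, or if a joint passes its speed limit or range.

## Robot

A 6-joint arm with a two-finger parallel gripper is mounted at the origin on the work surface. World frame = base frame: x ahead of the robot, y to its left, z up, the work surface at z = 0. Lengths are in mm, angles in rad, forces in N, time in s.
With the tool pointing down it reaches from about 400 to 925 mm from the base axis. Payload 12.5 kg.
Tool frame: the origin (TCP) lies midway between the tips of the shut fingers; the grasp point (between the pads) lies 19 mm behind it; z points along the fingers, y is the line along which they close (so a half turn about z gives the same grasp; the last joint's range is limited). The gripper opens to 95 mm and grips with 3 to 60 N. Pads are 20 mm wide; open, the fingers measure 119 mm over their backs; the gripper's body (75 mm by 180 mm) begins 59 mm behind the grasp point.
Start: joints at [-1.364, 0.491, 1.559, -0, 1.092, -0.106], TCP at [192.351, -594.683, 214.661] pointing down, gripper open.
Joint ranges: [-3.1, 3.1], [-0.84, 2.19], [0.05, 2.79], [-1.13, 4.28], [0.06, 2.93], [-2.69, 2.69]. Speed limits (rad/s): [2.22, 2.22, 2.79, 3.14, 3.14, 3.14].

## Interface

Orientations are given as [roll, pitch, yaw] about the fixed x, y, z axes, in that order (R = Rz(yaw) Ry(pitch) Rx(roll)).
In Python, from cell import state, read_camera, camera_info, env gives the robot as it stands.
- The arm moves only by the tool move_arm, never from a script. Its argument "commands" is a list of rows, each a list of 3 entries, a list of its own where there are three numbers: the shift along the world's x, y, z in cm, then the turn, a rotation vector about the world's x, y, z in degrees, then the opening, from 0 (shut) to 1 (fully open). A call has 1 to 10 rows; each row shifts and turns the commanded pose from where the row before left it; what a row does not reach is not made up. A row lasts 1/10 s, in which the tool goes at most 50 mm and 8.59 degrees, less where a joint would pass 70% of its speed; a pose out of reach is approached as far as the arm can. A call with a gripper value outside its range is refused whole. The fingers move at their own pace and stop on an object; the grip force is fixed at half the most. Time passes only in rows, so rows that do not move let the fingers close. It gives the time, the measured TCP pose, the force, the opening and the grip force at its end, in the units of the state.
- state(): the state, without advancing time (a new reading comes with each control period).
- read_camera(name): name is "scene" or "side" or "wrist"; returns the picture (384x512x3 uint8, blue, green, red); there is no depth.
- camera_info(name): a dict with "K" (3x3 intrinsics, pixels), "cam_to_world" (4x4, takes a point from camera to world coordinates). Camera axes: x right, y down, z forward; pixel columns grow to the right and rows downward; lengths in mm; the calibration is good to about 2 mm. A picture is of the moment at which its call begins: read the wrist's pose just before it. camera_info takes no time and is no camera call; for the wrist camera it gives the pose at the moment of the call.
- env.job_done(): hands the job in; it is judged then, once.
The state is a dict: "t": time; "joints": joint angles; "qvel": joint speeds; "tau": joint torques, N m; "eef_pos": TCP position; "tcp_rot": TCP orientation; "ft_force": force on the tool from outside, world axes, zero at the start; "moment": the same for the moment, N m; "opening": opening from 0.0 (shut) to 1.0 (fully open); "grip_force": force on a finger pad.
Only numpy, scipy, OpenCV 4.12 (cv2) and the standard library are available. Lean on these libraries where they do the work, as an engineer would, in place of code of your own. Each camera call takes 0.05 s, during which the arm holds its last target. There are 200 camera calls.

## Working session

There is one attempt and no reset: what is moved stays moved. The work goes in short steps, Python scripts to look and compute and a tool call to move; the robot and the scene stay as the last step left them, time stands still between calls to the robot, and variables do not carry over. Pictures are saved under pics/ and viewed, at most 10 in all, crops included, and the job is handed in when it is done.

Besides the shell and the picture viewer there is one more tool, called after "Emit:" as name(argument=value, ...), one argument or row to a line, values as JSON. move_arm: Moves the arm, as the interface text tells. Its arguments: {"type":"object","properties":{"commands":{"type":"array"}},"required":["commands"]}

```bash
mkdir -p pics; cat > h.py <<'E'
import numpy as np,cv2
from cell import state,read_camera,camera_info,env
def ray(cam,u,v,z,info=None):
    i=info or camera_info(cam);K=np.array(i["K"]);T=np.array(i["cam_to_world"])
    d=T[:3,:3]@np.linalg.solve(K,[u,v,1]);o=T[:3,3]
    return np.round(o+d*(z-o[2])/d[2],1)
def proj(cam,p,info=None):
    i=info or camera_info(cam);K=np.array(i["K"]);T=np.array(i["cam_to_world"])
    c=K@(T[:3,:3].T@(np.array(p)-T[:3,3]));return np.round(c[:2]/c[2],1)
E
python3 - <<'E'
from h import *
a=read_camera("scene");b=read_camera("side")
cv2.imwrite("pics/a.png",a);cv2.imwrite("pics/b.png",b);cv2.imwrite("pics/ab.png",cv2.resize(np.vstack([a,b]),None,fx=.78,fy=.78))
for c in("scene","side","wrist"):print(c,np.round(camera_info(c)["cam_to_world"],2).tolist(),np.round(camera_info(c)["K"],1).tolist())
print(state())
E
```

```text
scene [[0.71, 0.58, -0.4, 1151.19], [0.71, -0.59, 0.4, -609.62], [-0.0, -0.56, -0.83, 1341.9], [0.0, 0.0, 0.0, 1.0]] [[439.1, 0.0, 259.2], [0.0, 439.1, 193.3], [0.0, 0.0, 1.0]]
side [[-0.7, -0.46, 0.55, -165.7], [-0.72, 0.45, -0.53, 680.59], [-0.0, -0.77, -0.64, 896.17], [0.0, 0.0, 0.0, 1.0]] [[368.7, 0.0, 254.2], [0.0, 368.7, 190.4], [0.0, 0.0, 1.0]]
wrist [[0.31, -0.91, -0.28, 273.34], [-0.95, -0.29, -0.09, -569.34], [-0.0, 0.3, -0.96, 384.52], [0.0, 0.0, 0.0, 1.0]] [[331.5, 0.0, 257.0], [0.0, 331.5, 192.7], [0.0, 0.0, 1.0]]
{'t': 0.1, 'joints': array([-1.36359767e+00,  4.91522924e-01,  1.55937899e+00,  1.23942989e-06,
        1.09169997e+00, -1.05582492e-01]), 'qvel': array([ 0.00156617, -0.00142938, -0.00147425,  0.00160593, -0.00037677,
        0.00193542]), 'tau': array([ 2.79774787e-03, -6.13622904e+01, -2.58605307e+01,  6.94000209e-02,
        4.69980575e-02, -6.46603053e-05]), 'eef_pos': array([ 192.30522525, -594.45919499,  214.10877235]), 'tcp_rot': array([-3.14058916e+00, -1.07452371e-04,  3.12780519e-01]), 'ft_force': array([0.6829741 , 0.38934547, 0.64572972]), 'moment': array([ 0.07186842, -0.01531826,  0.02600886]), 'grip_force': 0.0, 'opening': 1.0007748879809188}
```

View pics/a.png

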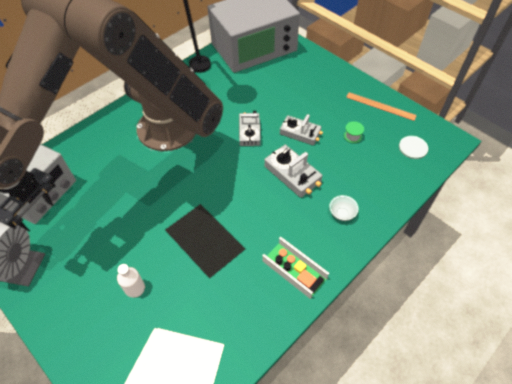

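View pics/b.png

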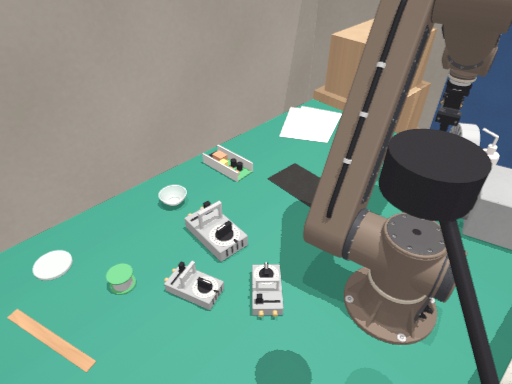

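Scene view candidates for the load box: the box at (293,170), which looks largest, the one at (301,128) and the one at (250,128). The pad is at (205,240), module (297,265), bottle (130,280), tub (343,208) and spool (354,131). Next I'll make a close crop and take measurements.

```bash
python3 - <<'E'
from h import *
a=cv2.imread("pics/a.png");b=cv2.imread("pics/b.png")
c1=cv2.resize(a[135:205,255:335],(640,560),interpolation=cv2.INTER_CUBIC)
cv2.imwrite("pics/c1.png",c1)
# pad
def big(m,x0,x1,y0,y1):
    mm=np.zeros_like(m);mm[y0:y1,x0:x1]=m[y0:y1,x0:x1]
    cs=cv2.findContours(mm,cv2.RETR_EXTERNAL,cv2.CHAIN_APPROX_NONE)[0]
    return max(cs,key=cv2.contourArea)
dark=(a.max(2)<60).astype(np.uint8)
c=big(dark,150,255,195,285)[:,0]
P=np.array([ray("scene",u,v,3)[:2] for u,v in c],np.float32)
print("pad",cv2.minAreaRect(P))
hsv=cv2.cvtColor(a,cv2.COLOR_BGR2HSV)
print("bench",hsv[300,200],"box",hsv[180,290])
ng=((hsv[...,1]<90)).astype(np.uint8)
for n,(x0,x1,y0,y1) in dict(A=(255,330,140,205),B=(275,328,110,146),C=(232,266,108,150)).items():
    c=big(ng,x0,x1,y0,y1)[:,0]
    P=np.array([ray("scene",u,v,50)[:2] for u,v in c],np.float32)
    print(n,cv2.boundingRect(c),cv2.minAreaRect(P))
for n,u,v,z in(("module",297,265,20),("bottle",131,285,60),("tub",343,208,20),("spool",354,131,30),("B",301,128,40),("C",250,128,40)):print(n,ray("scene",u,v,z))
E
```

```text
pad ((500.9314270019531, -232.75576782226562), (153.4359130859375, 241.62574768066406), 87.75658416748047)
bench [ 80 159 183] box [ 21  16 212]
A (264, 144, 58, 53) ((541.5798950195312, 187.66168212890625), (163.87603759765625, 229.4704132080078), 86.71389770507812)
B (280, 114, 43, 31) ((421.3776550292969, 359.8418273925781), (163.98167419433594, 146.29971313476562), 20.407352447509766)
C (239, 111, 22, 35) ((275.7959289550781, 207.6354217529297), (83.75768280029297, 182.20220947265625), 46.374263763427734)
module [799.7 -88.9  20. ]
bottle [ 490.6 -516.7   60. ]
tub [767.6 190.5  20. ]
spool [572.4 501.2  30. ]
B [416.6 357.   40. ]
C [271.7 213.9  40. ]
```

View pics/c1.png

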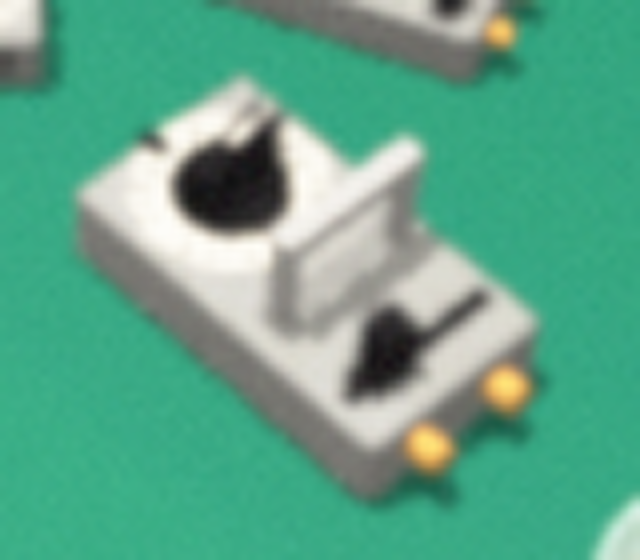

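```bash
python3 - <<'E'
from h import *
q=np.array([ray("scene",255+u/8,135+v/8,50)[:2] for u,v in((78,205),(240,78),(535,325),(370,450))])
print(q,q.mean(0));d=lambda i,j:(np.linalg.norm(q[i]-q[j]),np.degrees(np.arctan2(*(q[j]-q[i])[::-1])))
print(d(0,3),d(1,2),d(0,1),d(3,2))
h=np.array([ray("scene",255+u/8,135+v/8,115)[:2] for u,v in((285,243),(412,142))])
print("handle",h,h.mean(0),np.linalg.norm(h[1]-h[0]),np.degrees(np.arctan2(*(h[1]-h[0])[::-1])))
s=state();i=camera_info("wrist")
T=np.eye(4)
from scipy.spatial.transform import Rotation as R
T[:3,:3]=R.from_euler("xyz",s["tcp_rot"]).as_matrix();T[:3,3]=s["eef_pos"]
print(np.round(np.linalg.inv(T)@np.array(i["cam_to_world"]),3))
E
```

```text
[[435.5 131. ]
 [436.4 241.4]
 [633.2 228. ]
 [625.9 123. ]] [532.75 180.85]
(np.float64(190.56799311531827), np.float64(-2.4059705166453003)) (np.float64(197.25567165483486), np.float64(-3.895224801595025)) (np.float64(110.40366841731303), np.float64(89.53292518768582)) (np.float64(105.25345600026634), np.float64(86.02297862416258))
handle [[551.6 142.7]
 [553.3 225.5]] [552.45 184.1 ] 82.81744985206923 88.82380262936883
[[-0.00000e+00 -9.55000e-01 -2.97000e-01  8.48500e+01]
 [ 1.00000e+00 -0.00000e+00 -1.00000e-03  8.61000e-01]
 [ 1.00000e-03 -2.97000e-01  9.55000e-01 -1.70398e+02]
 [ 0.00000e+00  0.00000e+00  0.00000e+00  1.00000e+00]]
```

Size and handle (82 mm bar) match the largest box at (293,170), at about (532,182) with yaw of about -2.5°. The handle is at (553,183). I'll approach it, turning the tool to yaw 87.5°.

Emit:
move_arm(
  commands=[
    [[3,3,0.8],[0,0,7],1],
    [[3,3,0.8],[0,0,7],1],
    [[3,3,0.8],[0,0,7],1],
    [[3,3,0.8],[0,0,7],1],
    [[3,3,0.8],[0,0,7],1],
    [[3,3,0.8],[0,0,7],1],
    [[3,3,0.8],[0,0,7],1],
    [[3,3,0.8],[0,0,7],1],
    [[3,3,0.8],[0,0,7],1],
    [[3,3,0.8],[0,0,7],0.45],
  ],
)

```text
t: 1.1
eef_pos: [493.3, -293.2, 294.8]
tcp_rot: [-3.141, -0.0, 1.54]
ft_force: [1.5, -1.0, -0.5]
opening: 0.96
grip_force: 0.0
```

Emit:
move_arm(
  commands=[
    [[0.6,4.8,0],[0,0,0],0.45],
    [[0.6,4.8,0],[0,0,0],0.45],
    [[0.6,4.8,0],[0,0,0],0.45],
    [[0.6,4.8,0],[0,0,0],0.45],
    [[0.6,4.8,0],[0,0,0],0.45],
    [[0.6,4.8,0],[0,0,0],0.45],
    [[0.6,4.8,0],[0,0,0],0.45],
    [[0.6,4.8,0],[0,0,0],0.45],
    [[0.6,4.8,0],[0,0,0],0.45],
    [[0.6,4.6,0],[0,0,0],0.45],
  ],
)

```text
t: 2.1
eef_pos: [552.1, 185.5, 294.5]
tcp_rot: [-3.141, 0.0, 1.535]
ft_force: [1.0, -0.3, 0.4]
opening: 0.454
grip_force: 0.0
```

Emit:
move_arm(
  commands=[
    [[0,0,0],[0,0,0],0.45],
    [[0,0,0],[0,0,0],0.45],
    [[0,0,0],[0,0,0],0.45],
  ],
)

```text
t: 2.4
eef_pos: [552.2, 182.5, 294.5]
tcp_rot: [-3.141, 0.0, 1.534]
ft_force: [0.6, 0.2, -0.7]
opening: 0.451
grip_force: 0.0
```

```bash
python3 - <<'E'
from h import *
import pickle
i=camera_info("wrist");w=read_camera("wrist");pickle.dump(i,open("w1.p","wb"))
cv2.imwrite("pics/w1.png",w);s=state();print(s["t"],s["eef_pos"],s["tcp_rot"],s["opening"],s["joints"])
E
```

```text
2.45 [552.3167228  182.21698031 294.61997546] [-3.14143785e+00  2.31635530e-04  1.53329408e+00] 0.4483937869222134 [ 2.05205940e-01  3.58330745e-01  1.55795837e+00 -1.99411926e-04
  1.22550947e+00  2.42775718e-01]
```

View pics/w1.png

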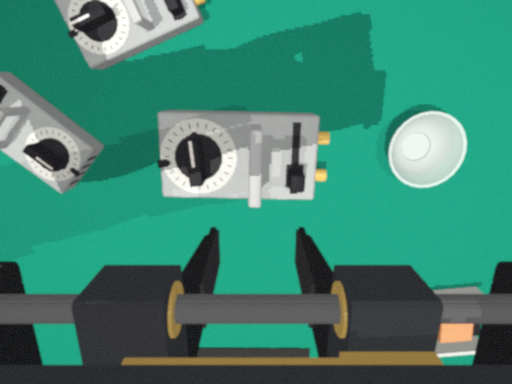

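The wrist view shows the dial at (198,155) with its pointer towards (190,138), the index wedge at (163,163), the handle bar from (256,131) to (255,206), and the slide at (296,175).

```bash
python3 - <<'E'
from h import *
import pickle
i=pickle.load(open("w1.p","rb"))
f=lambda u,v,z:ray("wrist",u,v,z,i)
a,b=f(256,131,117),f(255,206,117);print("handle",a,b,(a+b)/2,np.linalg.norm(a-b))
q=[f(*p,50) for p in((160,112),(320,115),(314,198),(164,197))];print("box",q,np.mean(q,0))
for k,l in((0,1),(3,2)):d=q[l]-q[k];print(np.linalg.norm(d),np.degrees(np.arctan2(d[1],d[0])))
print("dial",f(198,156,54),"index",f(163,163,55),"slide",f(296,172,90))
E
```

```text
handle [553.4 225.4 117. ] [549.2 142.9 117. ] [551.3  184.15 117.  ] 82.6068399105062
box [array([436.9, 244.8,  50. ]), array([631.7, 233.9,  50. ]), array([625.9, 127.4,  50. ]), array([428.6, 136.1,  50. ])] [530.775 185.55   50.   ]
195.10471547351187 -3.202635705706276
197.49172134547814 -2.5248382258207003
dial [479.  189.7  54. ] index [434.3 182.6  55. ] slide [597.8 173.4  90. ]
```

Emit:
move_arm(
  commands=[
    [[0,0.2,-3],[0,0,-0.8],0.45],
    [[0,0,-3],[0,0,0],0.45],
    [[0,0,-3],[0,0,0],0.45],
    [[0,0,-3],[0,0,0],0.45],
    [[0,0,-3],[0,0,0],0.45],
    [[0,0,-2.5],[0,0,0],0.45],
    [[0,0,-1.5],[0,0,0],0.45],
    [[0,0,-1],[0,0,0],0.45],
    [[0,0,0],[0,0,0],0.45],
    [[0,0,0],[0,0,0],0.45],
  ],
)

```text
t: 3.45
eef_pos: [552.8, 184.9, 95.3]
tcp_rot: [3.141, -0.0, 1.52]
ft_force: [-0.5, -0.5, -0.1]
opening: 0.449
grip_force: 0.0
```

Emit:
move_arm(
  commands=[
    [[0,0,0],[0,0,0],0.05],
    [[0,0,0],[0,0,0],0.05],
    [[0,0,0],[0,0,0],0.05],
    [[0,0,0],[0,0,0],0.05],
    [[0,0,0],[0,0,0],0.05],
    [[0,0,0],[0,0,0],0.05],
    [[0,0,0],[0,0,0],0.05],
  ],
)

```text
t: 4.15
eef_pos: [551.9, 185.4, 94.6]
tcp_rot: [-3.141, 0.0, 1.521]
ft_force: [-5.4, 0.9, 2.3]
opening: 0.144
grip_force: 30.0
```

Emit:
move_arm(
  commands=[
    [[0,0,0.5],[0,0,0],0.05],
    [[0,0,1],[0,0,0],0.05],
    [[0,0,1.5],[0,0,0],0.05],
    [[0,0,1.5],[0,0,0],0.05],
    [[0,0,1],[0,0,0],0.05],
    [[0,-0.5,0.5],[0,0,0],0.05],
    [[0,-1,0],[0,0,0],0.05],
    [[-0.2,-1.5,0],[0,0,0],0.05],
    [[-0.2,-2,0],[0,0,0],0.05],
    [[-0.2,-2,0],[0,0,0],0.05],
  ],
)

```text
t: 5.15
eef_pos: [545.7, 113.5, 153.9]
tcp_rot: [-3.14, 0.0, 1.52]
ft_force: [0.4, 0.5, -6.6]
opening: 0.146
grip_force: 30.0
```

Emit:
move_arm(
  commands=[
    [[-0.2,-2.5,0],[0,0,0],0.05],
    [[-0.2,-2.5,0],[0,0,0],0.05],
    [[-0.2,-2.5,0],[0,0,0],0.05],
    [[-0.2,-2.5,0],[0,0,0],0.05],
    [[-0.2,-2.5,0],[0,0,0],0.05],
    [[-0.2,-2.5,0],[0,0,0],0.05],
    [[-0.2,-2.5,0],[0,0,0],0.05],
    [[-0.2,-2.5,0],[0,0,0],0.05],
    [[-0.2,-2.5,0],[0,0,0],0.05],
    [[-0.2,-2.5,0],[0,0,0],0.05],
  ],
)

```text
t: 6.15
eef_pos: [525.2, -136.6, 154.0]
tcp_rot: [-3.14, -0.0, 1.52]
ft_force: [0.2, -1.2, -6.2]
opening: 0.145
grip_force: 30.0
```

Emit:
move_arm(
  commands=[
    [[-0.2,-2.2,0],[0,0,0.5],0.05],
    [[-0.1,-2,0],[0,0,0],0.05],
    [[0,-1.5,0],[0,0,0],0.05],
    [[0,-1,0],[0,0,0],0.05],
    [[0,-0.5,0],[0,0,0],0.05],
    [[0,0,0],[0,0,0],0.05],
    [[0,0,0],[0,0,0],0.05],
  ],
)

```text
t: 6.85
eef_pos: [523.2, -206.1, 154.6]
tcp_rot: [-3.141, -0.0, 1.53]
ft_force: [-0.6, 0.4, -7.1]
opening: 0.145
grip_force: 30.0
```

```bash
python3 - <<'E'
from h import *
s=state();print(s["t"],s["eef_pos"],s["tcp_rot"],s["ft_force"],s["moment"])
a=read_camera("scene");b=read_camera("side");cv2.imwrite("pics/d.png",a)
v=np.hstack([cv2.resize(a[160:310,120:290],(400,353)),cv2.resize(b[90:240,220:390],(400,353))]);cv2.imwrite("pics/d1.png",v)
E
```

```text
6.85 [ 523.24517352 -206.12991292  154.55262585] [-3.14130088e+00 -3.07730477e-04  1.52966756e+00] [-0.55400843  0.44828136 -7.10289957] [ 0.06569964 -0.15423127 -0.03749958]
```

View pics/d1.png

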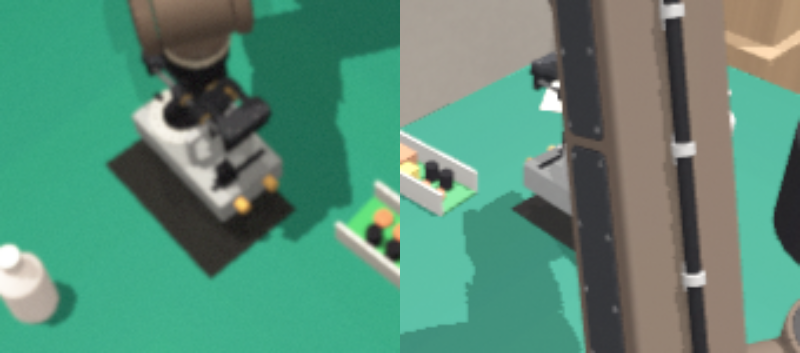

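The box hangs level just short of the pad in +y; the pad corners show at crop pixels (108,165), (212,275) and (295,208). I'll shift y by -2.6 cm and lower slowly.

Emit:
move_arm(
  commands=[
    [[0,-0.8,0],[0,0,0],0.05],
    [[0,-1,0],[0,0,0],0.05],
    [[0,-0.8,-0.5],[0,0,0],0.05],
    [[0,0,-1],[0,0,0],0.05],
    [[0,0,-1],[0,0,0],0.05],
    [[0,0,-1],[0,0,0],0.05],
    [[0,0,-0.8],[0,0,0],0.05],
    [[0,0,-0.5],[0,0,0],0.05],
    [[0,0,0],[0,0,0],0.05],
    [[0,0,0],[0,0,0],0.05],
  ],
)

```text
t: 7.95
eef_pos: [523.5, -232.7, 106.8]
tcp_rot: [3.141, 0.0, 1.529]
ft_force: [0.1, 0.2, -7.0]
opening: 0.148
grip_force: 30.0
```

Emit:
move_arm(
  commands=[
    [[0,0,-0.2],[0,0,0],0.05],
    [[0,0,-0.2],[0,0,0],0.05],
    [[0,0,-0.2],[0,0,0],0.05],
    [[0,0,-0.1],[0,0,0],0.05],
    [[0,0,-0.1],[0,0,0],0.05],
    [[0,0,0],[0,0,0],0.05],
    [[0,0,0],[0,0,0],0.05],
  ],
)

```text
t: 8.65
eef_pos: [523.4, -232.7, 98.7]
tcp_rot: [3.141, -0.0, 1.529]
ft_force: [0.3, 0.2, -6.6]
opening: 0.144
grip_force: 30.0
```

Emit:
move_arm(
  commands=[
    [[0,0,-0.1],[0,0,0],0.05],
    [[0,0,-0.1],[0,0,0],0.05],
    [[0,0,0],[0,0,0],0.05],
    [[0,0,0],[0,0,0],0.05],
  ],
)

```text
t: 9.05
eef_pos: [523.1, -232.7, 97.3]
tcp_rot: [3.142, 0.0, 1.529]
ft_force: [-5.5, 1.4, 4.7]
opening: 0.146
grip_force: 30.0
```

Emit:
move_arm(
  commands=[
    [[0,0,0],[0,0,0],0.4],
    [[0,0,0],[0,0,0],0.4],
    [[0,0,0],[0,0,0],0.4],
    [[0,0,0],[0,0,0],0.4],
    [[0,0,0.5],[0,0,0],0.4],
    [[0,0,1.5],[0,0,0],0.4],
    [[0,0,2.5],[0,0,0],0.4],
    [[0,0,3],[0,0,0],0.4],
    [[0,0,4],[0,0,0],0.4],
    [[0,0,4],[0,0,0],0.4],
  ],
)

```text
t: 10.05
eef_pos: [523.1, -232.5, 253.4]
tcp_rot: [-3.141, -0.0, 1.529]
ft_force: [0.0, -0.6, -0.2]
opening: 0.395
grip_force: 0.0
```

Emit:
move_arm(
  commands=[
    [[-1,0,3],[0,0,0],0.4],
    [[-1,0,0],[0,0,0],0.4],
    [[0,0,0],[0,0,0],0.4],
    [[0,0,0],[0,0,0],0.4],
    [[0,0,0],[0,0,0],0.4],
  ],
)

```text
t: 10.55
eef_pos: [503.4, -232.6, 280.6]
tcp_rot: [-3.14, -0.001, 1.529]
ft_force: [0.8, 0.6, -0.8]
opening: 0.398
grip_force: 0.0
```

```bash
python3 - <<'E'
from h import *
import pickle
i=camera_info("wrist");w=read_camera("wrist");pickle.dump(i,open("w2.p","wb"))
cv2.imwrite("pics/w2.png",w);s=state();print(s["t"],s["eef_pos"],s["tcp_rot"])
cv2.imwrite("pics/w2v.png",cv2.resize(w[50:260,100:380],(800,600),interpolation=cv2.INTER_CUBIC))
E
```

```text
10.6 [ 503.44660467 -232.60693184  280.60696588] [-3.14019941e+00 -8.46420140e-04  1.52932287e+00]
```

View pics/w2v.png

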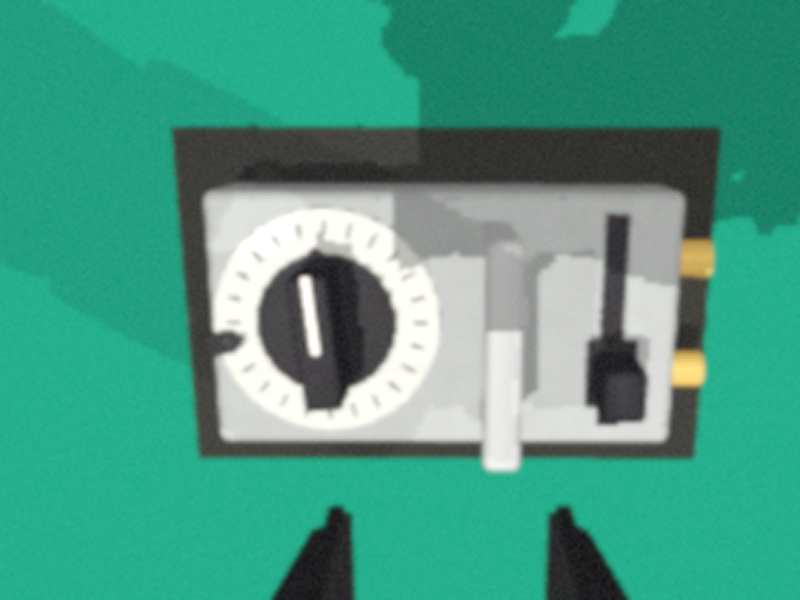

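```bash
python3 - <<'E'
from h import *
import pickle
i=pickle.load(open("w2.p","rb"))
f=lambda u,v,z:ray("wrist",100+u/2.857-.3,50+v/2.857-.3,z,i)
w=cv2.imread("pics/w2.png")
pad=np.array([f(*p,3) for p in((174,128),(719,128),(694,457),(202,457))]);print("pad",pad.tolist(),pad.mean(0))
box=np.array([f(*p,53) for p in((204,188),(684,190),(668,440),(222,440))]);print("box",box.tolist(),box.mean(0))
ang=lambda d:np.degrees(np.arctan2(d[1],d[0])).round(1)
for n,q in(("pad",pad),("box",box)):print(n,ang(q[1]-q[0]),ang(q[2]-q[3]))
# white scale ring outer -> dial centre, at z~54
hs=cv2.cvtColor(w,cv2.COLOR_BGR2HSV)
c=f(327,320,54);print("dial by ring",c,"disc",f(327,322,58))
a,b=f(304,277,93),f(317,355,93);print("line",a,b,"ang",ang(a-b))
ix=f(229,342,56);print("index",ix,"ang",ang(ix-c),ang(ix-f(327,322,58)))
print("bar end",f(323,405,93)); print("slide",f(620,395,93),"slot",f(617,215,53))
E
```

```text
pad [[382.1, -149.2, 3.0], [629.1, -159.5, 3.0], [623.2, -318.1, 3.0], [375.9, -307.8, 3.0]] [ 502.575 -233.65     3.   ]
box [[405.4, -173.2, 53.0], [602.3, -182.2, 53.0], [598.5, -290.7, 53.0], [400.4, -282.5, 53.0]] [ 501.65 -232.15   53.  ]
pad -2.4 -2.4
box -2.6 -2.4
dial by ring [ 451.6 -230.1   54. ] disc [ 452.1 -230.1   58. ]
line [ 449.7 -205.2   93. ] [ 452.1 -235.8   93. ] ang 94.5
index [ 409.3 -237.5   56. ] ang -170.1 -170.2
bar end [ 452.8 -256.2   93. ]
slide [ 570.  -256.9   93. ] slot [ 574.9 -191.2   53. ]
```

Box is centred on the pad within 2 mm and square with it. The dial axis is at (451.7,-230.1) with its pointer at 94.5° and the index at 189.9°, so the dial needs +95.4°. I'll grip the bar.

Emit:
move_arm(
  commands=[
    [[-2.6,0.2,0],[0,0,3.5],0.36],
    [[-2.6,0.1,-1],[0,0,3.5],0.36],
    [[0,0,-3.5],[0,0,0],0.36],
    [[0,0,-4],[0,0,0],0.36],
    [[0,0,-4],[0,0,0],0.36],
    [[0,0,-4],[0,0,0],0.36],
    [[0,0,-3],[0,0,0],0.36],
    [[0,0,-1.9],[0,0,0],0.36],
    [[0,0,0],[0,0,0],0.36],
    [[0,0,0],[0,0,0],0.36],
  ],
)

```text
t: 11.6
eef_pos: [451.5, -229.7, 67.6]
tcp_rot: [-3.141, -0.001, 1.652]
ft_force: [0.5, -0.5, 0.9]
opening: 0.358
grip_force: 0.0
```

Emit:
move_arm(
  commands=[
    [[0,0,0],[0,0,0],0.05],
    [[0,0,0],[0,0,0],0.05],
    [[0,0,0],[0,0,0],0.05],
    [[0,0,0],[0,0,0],0.05],
    [[0,0,0],[0,0,0],0.05],
    [[0,0,0],[0,0,0],0.05],
  ],
)

```text
t: 12.2
eef_pos: [451.3, -229.8, 68.5]
tcp_rot: [3.141, 0.001, 1.652]
ft_force: [-2.7, 0.0, 5.9]
opening: 0.167
grip_force: 29.9
```

Emit:
move_arm(
  commands=[
    [[0,0,0],[0,0,5],0.05],
    [[0,0,0],[0,0,5],0.05],
    [[0,0,0],[0,0,5],0.05],
    [[0,0,0],[0,0,5],0.05],
    [[0,0,0],[0,0,5],0.05],
    [[0,0,0],[0,0,5],0.05],
    [[0,0,0],[0,0,5],0.05],
    [[0,0,0],[0,0,5],0.05],
    [[0,0,0],[0,0,5],0.05],
    [[0,0,0],[0,0,5],0.05],
  ],
)

```text
t: 13.2
eef_pos: [450.8, -230.1, 68.5]
tcp_rot: [-3.141, 0.0, 2.528]
ft_force: [-6.9, -4.6, 7.6]
opening: 0.165
grip_force: 29.9
```

Emit:
move_arm(
  commands=[
    [[0,0,0],[0,0,5],0.05],
    [[0,0,0],[0,0,5],0.05],
    [[0,0,0],[0,0,5],0.05],
    [[0,0,0],[0,0,5],0.05],
    [[0,0,0],[0,0,5],0.05],
    [[0,0,0],[0,0,5],0.05],
    [[0,0,0],[0,0,5],0.05],
    [[0,0,0],[0,0,5],0.05],
    [[0,0,0],[0,0,5.3],0.05],
    [[0,0,0],[0,0,0],0.05],
  ],
)

```text
t: 14.2
eef_pos: [451.0, -230.3, 68.5]
tcp_rot: [-3.141, -0.0, -2.965]
ft_force: [-6.2, -5.4, 6.7]
opening: 0.169
grip_force: 29.9
```

Emit:
move_arm(
  commands=[
    [[0,0,0],[0,0,0],0.05],
    [[0,0,0],[0,0,0],0.05],
    [[0,0,0],[0,0,0],0.05],
  ],
)

```text
t: 14.5
eef_pos: [451.0, -230.3, 68.5]
tcp_rot: [-3.141, -0.0, -2.968]
ft_force: [-5.8, -5.6, 6.4]
opening: 0.168
grip_force: 29.9
```

Emit:
move_arm(
  commands=[
    [[0,0,0],[0,0,0],0.4],
    [[0,0,0],[0,0,0],0.4],
    [[0,0,0],[0,0,0],0.4],
    [[0,0,1],[0,0,0],0.4],
    [[0,0,3],[0,0,0],0.4],
    [[0,0,4],[0,0,0],0.4],
    [[0,0,4.5],[0,0,0],0.1],
    [[3,-1,4.5],[0,0,-5],0],
    [[4,-1,4],[0,0,-5],0],
    [[4,-1,0],[0,0,0],0],
  ],
)

```text
t: 15.5
eef_pos: [555.4, -258.2, 275.2]
tcp_rot: [-3.137, 0.008, 3.137]
ft_force: [0.6, -0.1, 0.0]
opening: 0.122
grip_force: 0.0
```

Emit:
move_arm(
  commands=[
    [[0,0,0],[0,0,0],0],
    [[0,0,0],[0,0,0],0],
    [[0,0,0],[0,0,0],0],
  ],
)

```text
t: 15.8
eef_pos: [552.6, -257.0, 268.3]
tcp_rot: [3.141, -0.001, 3.14]
ft_force: [-0.3, -0.1, 0.5]
opening: 0.004
grip_force: 0.0
```

```bash
python3 - <<'E'
from h import *
import pickle
i=camera_info("wrist");w=read_camera("wrist");pickle.dump(i,open("w3.p","wb"))
cv2.imwrite("pics/w3.png",w);s=state();print(s["t"],s["eef_pos"],s["tcp_rot"],s["opening"])
u=np.array([proj("wrist",(x,y,53),i) for x,y in((405,-173),(602,-182),(598,-291),(400,-282))]);print(u)
x0,y0=np.maximum(u.min(0).astype(int)-15,0);x1,y1=u.max(0).astype(int)+15
c=w[y0:y1,x0:x1];k=min(800/c.shape[1],600/c.shape[0]);print(x0,y0,k)
cv2.imwrite("pics/w3v.png",cv2.resize(c,None,fx=k,fy=k,interpolation=cv2.INTER_CUBIC))
E
```

```text
15.85 [ 552.5747857  -257.16076393  268.47316825] [ 3.14114757e+00 -6.18295459e-04  3.14019135e+00] 0.003608974920034853
[[336.7  26.1]
 [318.3 202.8]
 [229.6 199.9]
 [233.3  21. ]]
214 6 2.843601895734597
```

View pics/w3v.png

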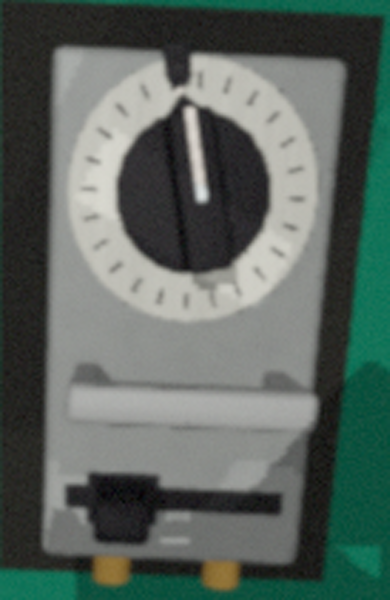

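The pointer nose at crop (185,98) stands just under the wedge at (178,66). I'll check the angle numerically and find the slide.

```bash
python3 - <<'E'
from h import *
import pickle
i=pickle.load(open("w3.p","rb"));k=2.8436
f=lambda u,v,z:ray("wrist",214+u/k-.3,6+v/k-.3,z,i)
ang=lambda d:np.degrees(np.arctan2(d[1],d[0]))%360
c=f(194,188,54);d=f(194,190,58);print("centre",c,d)
a,b=f(189,110,93),f(203,200,93);print("line",ang(a-b),a,b)
ix=f(178,66,56);print("idx",ix,ang(ix-c),ang(ix-d));t=f(185,98,63);print("tip",t,ang(t-d),np.linalg.norm((t-d)[:2]))
box=np.array([f(*p,53) for p in((55,48),(345,62),(297,562),(43,548))]);print("box",box.mean(0),ang(box[3]-box[0]),ang(box[2]-box[1]))
print("slide",f(122,524,93),"slot ends",f(66,495,53),f(281,503,53))
E
```

```text
centre [ 450.3 -230.    54. ] [ 451.2 -230.2   58. ]
line 190.69221215528404 [ 427.5 -235.    93. ] [ 456.1 -229.6   93. ]
idx [ 408.1 -236.9   56. ] 189.28609583712816 188.83604575438025
tip [ 419.8 -234.5   63. ] 187.79773431363193 31.693059177050085
box [ 501.625 -232.75    53.   ] 357.1743266000138 357.8422184269377
slide [ 573.3 -257.9   93. ] slot ends [ 572.4 -281.6   53. ] [ 576.1 -190.3   53. ]
```

Dial is aligned to within about 2°. Now I'll push the slide with shut fingers from the -y side.

Emit:
move_arm(
  commands=[
    [[1,-1.8,-1],[0,0,0],0],
    [[1,-1.8,-3],[0,0,0],0],
    [[0,0,-3],[0,0,0],0],
    [[0,0,-3.5],[0,0,0],0],
    [[0,0,-3.5],[0,0,0],0],
    [[0,0,-3],[0,0,0],0],
    [[0,0,-1.6],[0,0,0],0],
    [[0,0,-1],[0,0,0],0],
    [[0,0,0],[0,0,0],0],
    [[0,0,0],[0,0,0],0],
  ],
)

```text
t: 16.85
eef_pos: [573.6, -293.7, 73.3]
tcp_rot: [-3.141, 0.001, 3.14]
ft_force: [-0.1, 0.2, -0.1]
opening: 0.007
grip_force: 0.0
```

Emit:
move_arm(
  commands=[
    [[0,0.5,0],[0,0,0],0],
    [[0,0.5,0],[0,0,0],0],
    [[0,0.5,0],[0,0,0],0],
    [[0,0.5,0],[0,0,0],0],
    [[0,0.5,0],[0,0,0],0],
    [[0,0.5,0],[0,0,0],0],
    [[0.1,0.5,0],[0,0,0],0],
    [[0,0.5,0],[0,0,0],0],
    [[0,0.5,0],[0,0,0],0],
    [[0,0,0],[0,0,0],0],
  ],
)

```text
t: 17.85
eef_pos: [574.4, -247.7, 72.3]
tcp_rot: [3.141, -0.0, 3.141]
ft_force: [-0.7, 0.8, -0.4]
opening: 0.003
grip_force: 0.0
```

Emit:
move_arm(
  commands=[
    [[0,0.3,0],[0,0,0],0],
    [[0,0.3,0],[0,0,0],0],
    [[0,0.2,0],[0,0,0],0],
    [[0,0.2,0],[0,0,0],0],
    [[0,0,0],[0,0,0],0],
    [[0,0,0],[0,0,0],0],
  ],
)

```text
t: 18.45
eef_pos: [574.3, -238.3, 72.3]
tcp_rot: [3.141, -0.0, 3.14]
ft_force: [0.5, 0.1, 1.0]
opening: 0.008
grip_force: 0.0
```

Emit:
move_arm(
  commands=[
    [[0,0.2,0],[0,0,0],0],
    [[0,0.2,0],[0,0,0],0],
    [[0,0.2,0],[0,0,0],0],
    [[0,0.2,0],[0,0,0],0],
  ],
)

```text
t: 18.85
eef_pos: [574.5, -230.3, 72.4]
tcp_rot: [3.142, 0.0, 3.14]
ft_force: [-0.0, -1.0, -0.2]
opening: 0.003
grip_force: 0.6
```

```bash
python3 - <<'E'
from h import *
import pickle
s=state();print(s["t"],s["eef_pos"],s["ft_force"])
i=camera_info("wrist");w=read_camera("wrist");pickle.dump(i,open("w4.p","wb"));cv2.imwrite("pics/w4.png",w)
E
```

```text
18.85 [ 574.50909138 -230.32404016   72.3979303 ] [-0.02938241 -1.03654943 -0.21091485]
```

View pics/w4.png

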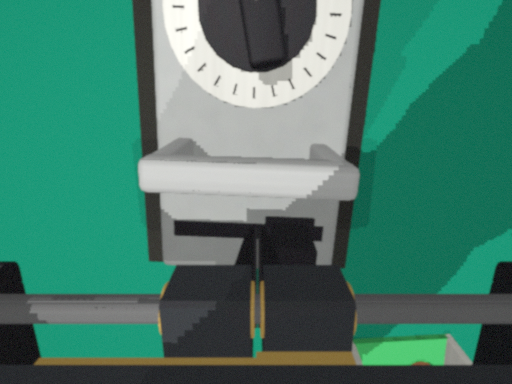

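The slide's right edge at (316,228) is about 4 mm or more short of the slot end at (322,233), so I'll keep pushing.

Emit:
move_arm(
  commands=[
    [[0,0.2,0],[0,0,0],0],
    [[0,0.2,0],[0,0,0],0],
    [[0,0.2,0],[0,0,0],0],
    [[0,0,0],[0,0,0],0],
  ],
)

```text
t: 19.3
eef_pos: [574.6, -224.5, 72.5]
tcp_rot: [-3.141, 0.0, 3.141]
ft_force: [0.6, -4.0, -0.0]
opening: 0.001
grip_force: 1.6
```

Emit:
move_arm(
  commands=[
    [[0,0.2,0],[0,0,0],0],
    [[0,0,0],[0,0,0],0],
  ],
)

```text
t: 19.5
eef_pos: [574.6, -222.6, 72.7]
tcp_rot: [-3.141, 0.001, 3.14]
ft_force: [0.9, -4.3, 2.8]
opening: 0.006
grip_force: 2.2
```

Force jumped to 4 N, so the slide is at the stop. I'll back off, rise and check.

Emit:
move_arm(
  commands=[
    [[0,-1,0],[0,0,0],0],
    [[0,-1.5,0],[0,0,0],0],
    [[0,-1,2],[0,0,0],0],
    [[0,0,4],[0,0,0],0],
    [[0,0,4.5],[0,0,0],0],
    [[0,0,4.5],[0,0,0],0],
    [[-1,0,4],[0,0,0],0],
    [[-1,0,0],[0,0,0],0],
    [[0,0,0],[0,0,0],0],
    [[0,0,0],[0,0,0],0],
  ],
)

```text
t: 20.5
eef_pos: [553.9, -257.8, 261.1]
tcp_rot: [3.14, -0.002, 3.139]
ft_force: [0.3, 0.5, 0.2]
opening: 0.003
grip_force: 0.0
```

```bash
python3 - <<'E'
from h import *
import pickle
i=camera_info("wrist");w=read_camera("wrist");pickle.dump(i,open("w5.p","wb"))
s=state();print(s["t"],s["eef_pos"],s["ft_force"])
c=w[0:230,190:390];cv2.imwrite("pics/w5.png",cv2.resize(c,None,fx=2.6,fy=2.6,interpolation=cv2.INTER_CUBIC))
E
```

```text
20.55 [ 554.13164376 -257.66777324  260.78296569] [-0.08804742  0.12452502  0.00889027]
```

View pics/w5.png

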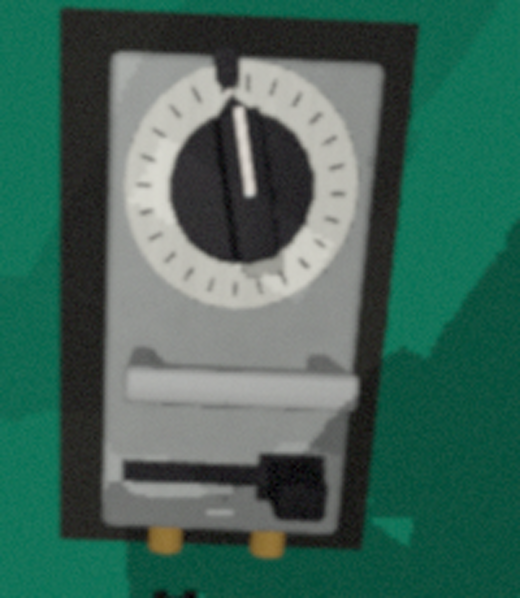

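```bash
python3 - <<'E'
from h import *
import pickle
i=pickle.load(open("w5.p","rb"));k=2.6
f=lambda u,v,z:ray("wrist",190+u/k-.3,v/k-.3,z,i)
ang=lambda d:np.degrees(np.arctan2(d[1],d[0]))%360
box=np.array([f(*p,53) for p in((112,53),(383,66),(336,533),(104,525))]);print("box",box.mean(0),ang(box[3]-box[0]),ang(box[2]-box[1]))
pad=np.array([f(*p,3) for p in((62,9),(417,25),(362,548),(62,536))]);print("pad",pad.mean(0))
a,b=f(239,107,93),f(250,195,93);ix=f(227,70,56);d=f(242,188,58);print("line",ang(a-b),"idx",ang(ix-d))
print("slide",f(301,502,93),"foot ends",f(258,478,57),f(324,478,57),"slot",f(124,471,53))
E
```

```text
box [ 502.45  -232.825   53.   ] 357.56211824627366 357.58376702764775
pad [ 501.775 -233.35     3.   ]
line 188.9332616059662 idx 188.65807520937102
slide [ 575.5 -206.2   93. ] foot ends [ 575.3 -220.5   57. ] [ 575.4 -190.7   57. ] slot [ 572.9 -281.1   53. ]
```

```bash
python3 -c "
from h import *
print(env.job_done())"
```

```text
the job is handed in; nothing more can be done
None
```

I handed the job in at about 20.6 s of the 67 s allowed. The last measurements put the box centre within about 1 mm of the pad's and square with it, the dial within 1° of the index mark, and the slide at its far stop. I never aimed at or touched the bystanders, but I did not re-measure them.

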